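Set each terracotta planter in its own saucer

ROBOT

A 7-joint arm with a two-finger parallel gripper is mounted at the origin on the work surface. World frame = base frame: x ahead of the robot, y to its left, z up, the work surface at z = 0. Lengths are in m, angles in rad, forces in N, time in s.
With the tool pointing down it reaches from about 0.425 to 1.025 m from the base axis. Payload 9.4 kg.
Tool frame: the origin (TCP) lies at the very end of the fingers, on their centre line; the grasp point (between the pads) lies 19 mm behind it (ctrl.grip_depth is the distance from the TCP to the grasp point, in m); x points along the fingers, y is the direction in which the jaws open and shut, and the axes are right-handed (so a half turn about x gives the same grasp; the last joint's range is limited). The gripper opens to 93 mm and grips with 3 to 60 N. Pads are 15 mm wide; open, the fingers measure 128 mm over their backs; the gripper's body (75 mm by 188 mm) begins 65 mm behind the grasp point.
Start: joints at [-1.251, 0.599, -0.003, 1.599, 0.002, 0.943, -0.08], TCP at [0.28, 0.669, 0.219] pointing down, gripper open.
Joint ranges: [-2.57, 2.57], [-0.35, 1.97], [-1.29, 1.29], [0.11, 2.56], [-1.05, 4.19], [0.11, 1.86], [-2.63, 2.63]. Speed limits (rad/s): [2.22, 2.22, 3.01, 3.01, 3.14, 3.14, 3.14].

INTERFACE

Orientations are given as a unit quaternion [w, x, y, z].
In Python, from bench import ctrl, eyes gives the robot as it stands.
- The arm moves only by the tool apply_moves, never from a script. Its argument "motion" is one flat list of numbers, 7 for each row, row after row: the closure in counts, from 0 (fully open) to 255 (shut), then the shift along the tool's x, y, z in m, then the turn, a rotation vector about the tool's x, y, z in rad. A call has 1 to 12 rows; each row is the pose to reach, as a shift and turn from the pose commanded when the call began, along the tool's axes at that moment; what a row does not reach only later rows make up. A row lasts 1/10 s, in which the tool goes at most 50 mm and 8.59 degrees, less where a joint would pass 70% of its speed; a pose out of reach is approached as far as the arm can. A call with a gripper value outside its range is refused whole. The fingers move at their own pace and stop on an object; "newtons" is the grip in N (left out, the last holds). Time passes only in rows, so rows that repeat a pose let the fingers close. It gives the time, the measured TCP pose, the force and the opening at its end, in the units of the state.
- ctrl.sense(): the state, without advancing time (a new reading comes with each control period).
- eyes.snapshot(name): name is "scene" or "top" or "wrist"; returns the picture (480x640x3 uint8, red, green, blue); there is no depth.
- eyes.camera_params(name): a dict with "fx", "fy", "cx", "cy" (pixels), "camera_from_world" (4x4, takes a point from world to camera coordinates); the wrist camera has in their place "T_tool_cam" (4x4, takes a point from camera to tool coordinates, whose origin is the TCP and whose axes are the tool frame's). Camera axes: x right, y down, z forward; pixel columns grow to the right and rows downward; lengths in m; the calibration is good to about 2 mm. A picture is of the moment at which its call begins: read the wrist's pose just before it. camera_params takes no time and is no camera call.
- ctrl.close_job(): hands the job in, once; it reports no verdict.
The state is a dict: "time_s": time; "qpos": joint angles; "qvel": joint speeds; "effort": joint torques, N m; "tcp_pos": TCP position; "tool_rot": TCP orientation; "force": force on the tool from outside, world axes, zero at the start; "wrist_torque": the same for the moment, N m; "width": opening from 0.0 (shut) to 1.0 (fully open).
Only numpy, scipy, OpenCV 4.12 (cv2) and the standard library are available. Lean on these libraries where they do the work, as an engineer would, in place of code of your own. Each camera call takes 0.05 s, during which the arm holds its last target.

TASK

Put each of the four terracotta pots into the saucer made for it, matching shape and size: large round, small round, square and oblong, each standing upright and flat on the saucer's floor inside the rim, and let go of. The fired clay chips easily, so set the pots down rather than dropping them and do not knock any over; leave the saucers where they lie and leave the mug and the lidded jar alone.

Things in the scene. Friction and masses are not known exactly. Their poses are not given: they have to be found in the camera images.
- pot_large_round: Loose, unglazed terracotta round pot, the larger of the two round ones: a straight cylinder 66 mm in diameter, 62 mm tall, open at the top, walls 5 mm thick, about 0.14 kg (varies). Stands upright at the start. Origin at the centre of its underside, z up. Turning about z does not matter.
- pot_small_round: Loose, unglazed terracotta round pot, the smaller of the two round ones: a straight cylinder 42 mm in diameter, 54 mm tall, open at the top, walls 5 mm thick, about 0.08 kg (varies). Stands upright at the start. Origin at the centre of its underside, z up. Turning about z does not matter.
- pot_square: Loose, unglazed terracotta square pot: 50 x 50 mm outside with upright walls, 58 mm tall, open at the top, walls 5 mm thick, about 0.12 kg (varies). Stands upright at the start. Origin at the centre of its underside, z up. x and y run parallel to its sides.
- pot_oblong: Loose, unglazed terracotta oblong pot: 82 mm long (x) by 46 mm wide (y) outside with upright walls, 58 mm tall, open at the top, walls 5 mm thick, about 0.16 kg (varies). Stands upright at the start. Origin at the centre of its underside, z up. x runs along its length, y across it.
- saucer_large_round: Loose, low unglazed terracotta round saucer, the larger of the two: 92 mm outside diameter, 82 mm inside the rim. Floor 5 mm thick, rim 5 mm thick and 12 mm tall measured from the underside, so the matching pot goes in with 8 mm to spare on each side. It lies on the pale wooden ware board, whose top is at z = 0.012. Origin at the centre of its underside, z up. Turning about z does not matter.
- saucer_small_round: Loose, low unglazed terracotta round saucer, the smaller of the two: 68 mm outside diameter, 58 mm inside the rim. Floor 5 mm thick, rim 5 mm thick and 12 mm tall measured from the underside, so the matching pot goes in with 8 mm to spare on each side. It lies on the pale wooden ware board, whose top is at z = 0.012. Origin at the centre of its underside, z up. Turning about z does not matter.
- saucer_square: Loose, low unglazed terracotta square saucer: 76 x 76 mm outside, 66 x 66 mm inside the rim. Floor 5 mm thick, rim 5 mm thick and 12 mm tall measured from the underside, so the matching pot goes in with 8 mm to spare on each side. It lies on the pale wooden ware board, whose top is at z = 0.012. Origin at the centre of its underside, z up. x and y run parallel to its sides.
- saucer_oblong: Loose, low unglazed terracotta oblong saucer: 108 mm long (x) by 72 mm wide (y) outside, 98 x 62 mm inside the rim. Floor 5 mm thick, rim 5 mm thick and 12 mm tall measured from the underside, so the matching pot goes in with 8 mm to spare on each side. It lies on the pale wooden ware board, whose top is at z = 0.012. Origin at the centre of its underside, z up. x runs along its length, y across it.
- mug: Bystander: loose blue glazed mug, 76 mm across, 88 mm tall, with a handle on its +y side, standing on the board. Origin at the centre of its underside.
- slip_jar: Bystander: loose closed grey plastic jar with a white lid, 72 mm across, 95 mm tall, standing on the board. Origin at the centre of its underside.
There are look-alikes about, which are no part of the job. What is shaped like the pot_large_round but blue or green is not meant.

How it is judged:
By the outcome, as a careful person would: the job done as asked, in the order asked, and still so for the second after the job is handed in, with the robot touching nothing.
It also fails if it takes over 102 s, if anything falls off the work surface, if the arm or the gripper's body presses on something with over 40 N, if the wrist force passes 120 N, or if a joint passes its speed limit or range.

## Working session

There is one attempt and no reset: what is moved stays moved. The work goes in short steps, Python scripts to look and compute and a tool call to move; the robot and the scene stay as the last step left them, time stands still between calls to the robot, and variables do not carry over. Pictures are saved under pics/ and viewed, and the job is handed in when it is done.

Besides the shell and the picture viewer there is one more tool, called after "Call:" as a command line: name --argument value ..., lists and objects as JSON in quotes. apply_moves: Moves the arm, as the interface text tells. Its arguments: {"type":"object","properties":{"motion":{"type":"array","items":{"type":"number"}},"newtons":{"type":"number"}},"required":["motion"]}

```bash
ls -la; mkdir -p pics
python3 - <<'E'
from bench import ctrl, eyes
import cv2,numpy as np
print(ctrl.sense(), ctrl.grip_depth)
for n in ["scene","top","wrist"]:
    p=eyes.camera_params(n); print(n,{k:np.round(np.array(v),4).tolist() for k,v in p.items()})
    cv2.imwrite(f"pics/{n}0.png",eyes.snapshot(n)[:,:,::-1])
E
```

```text
total 12
drwxr-xr-x  3 agent agent 4096 Dec  7 03:22 .
drwxr-xr-x 23 root  root  4096 Dec  7 03:22 ..
drwxr-xr-x  2 agent agent 4096 Dec  7 03:22 pics
{'time_s': 0.0, 'qpos': array([-1.25068245,  0.60015104, -0.0025582 ,  1.60010703,  0.00180914,
        0.94286899, -0.07983159]), 'qvel': array([-5.70542733e-05, -1.98945752e-03, -1.24843722e-03,  1.11895951e-03,
        1.32791189e-03, -1.37675797e-03, -1.97284726e-03]), 'effort': array([-1.04403330e-04, -7.65041542e+01,  1.49675611e+00, -2.52357566e+01,
       -5.25234570e-02,  1.71331305e-02,  1.57238896e-04]), 'tcp_pos': array([0.28002683, 0.66822853, 0.21774917]), 'tool_rot': array([ 0.69317966,  0.13882212,  0.69329542, -0.13989936]), 'force': array([-0.13904575, -0.53195382,  0.50079925]), 'wrist_torque': array([ 0.01767364, -0.00579729, -0.02477898]), 'width': 0.9973630643910418} 0.0188
scene {'fx': 478.5486, 'fy': 478.5486, 'cx': 319.183, 'cy': 230.5376, 'camera_from_world': [[-0.5734, 0.8192, -0.0097, 0.3253], [0.7036, 0.4863, -0.5182, -0.3538], [-0.4198, -0.3039, -0.8552, 1.5101], [0.0, 0.0, 0.0, 1.0]]}
top {'fx': 458.4095, 'fy': 458.4095, 'cx': 318.0435, 'cy': 242.5474, 'camera_from_world': [[-0.0019, -0.9999, 0.0168, -0.003], [-0.9811, -0.0014, -0.1936, 0.5159], [0.1936, -0.0169, -0.9809, 1.0231], [0.0, 0.0, 0.0, 1.0]]}
wrist {'fx': 420.229, 'fy': 420.229, 'cx': 317.0596, 'cy': 235.538, 'T_tool_cam': [[-0.0008, -0.2371, 0.9715, -0.1657], [1.0, -0.0002, 0.0007, 0.0002], [0.0001, 0.9715, 0.2371, -0.0649], [0.0, 0.0, 0.0, 1.0]]}
```

View pics/top0.png

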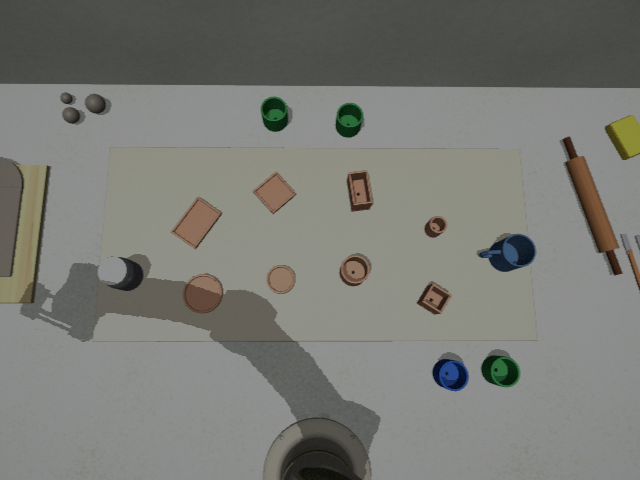

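View pics/scene0.png

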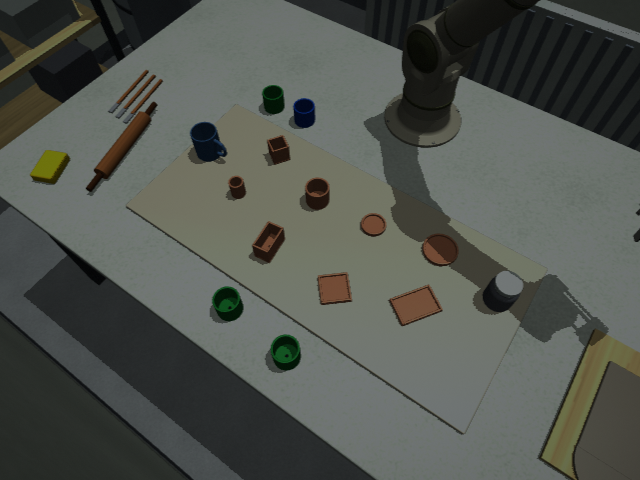

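View pics/wrist0.png

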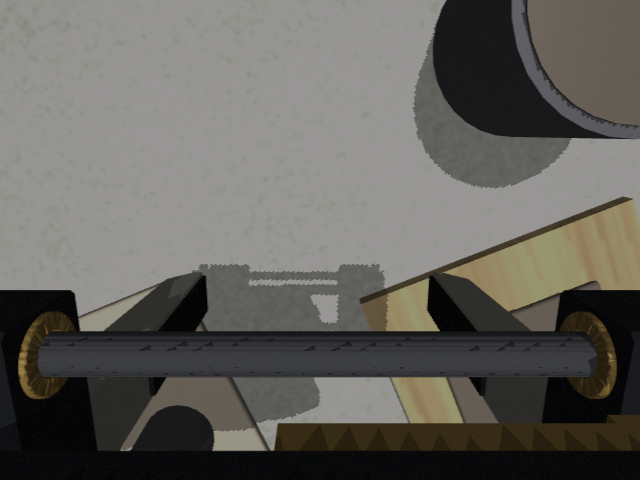

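Run:
```python
import cv2,numpy as np
a=cv2.imread('pics/top0.png');b=cv2.imread('pics/scene0.png')
c=cv2.resize(a[160:325,330:460],None,fx=3,fy=3,interpolation=cv2.INTER_NEAREST)
d=cv2.resize(b[125:270,215:345],None,fx=3,fy=3,interpolation=cv2.INTER_NEAREST)
h=min(len(c),len(d)); cv2.imwrite('pics/crop.png',np.hstack([c[:h],d[:h]]))
for n,i in(('top',a),('scene',b)):
    hsv=cv2.cvtColor(i,cv2.COLOR_BGR2HSV)
    m=((hsv[...,0]<=12)|(hsv[...,0]>175))&(hsv[...,1]>85)
    m=m.astype(np.uint8)*255
    cs,_=cv2.findContours(m,cv2.RETR_EXTERNAL,cv2.CHAIN_APPROX_NONE)
    for k in cs:
        if cv2.contourArea(k)>100: print(n,cv2.boundingRect(k),cv2.contourArea(k),np.round(cv2.minAreaRect(k)[0]))
    cv2.imwrite(f'pics/m_{n}.png',m)
```

```text
top (417, 285, 33, 29) 526.5 [434. 299.]
top (183, 275, 39, 38) 785.0 [202. 294.]
top (340, 255, 30, 31) 601.0 [354. 270.]
top (606, 250, 16, 25) 144.5 [613. 262.]
top (425, 216, 22, 21) 284.5 [435. 226.]
top (172, 197, 49, 51) 1179.0 [196. 222.]
top (254, 173, 42, 40) 801.5 [274. 192.]
top (347, 171, 25, 40) 700.0 [359. 190.]
top (564, 137, 13, 23) 103.0 [570. 148.]
scene (390, 285, 52, 41) 1128.5 [415. 305.]
scene (318, 273, 34, 32) 784.5 [334. 288.]
scene (422, 234, 36, 32) 811.0 [440. 249.]
scene (253, 222, 31, 41) 751.5 [269. 241.]
scene (361, 213, 25, 23) 401.5 [373. 224.]
scene (306, 178, 23, 32) 579.5 [317. 194.]
scene (229, 176, 16, 23) 252.0 [236. 187.]
scene (87, 169, 19, 22) 103.0 [ 94. 178.]
scene (268, 136, 22, 28) 412.0 [278. 149.]
```

View pics/crop.png

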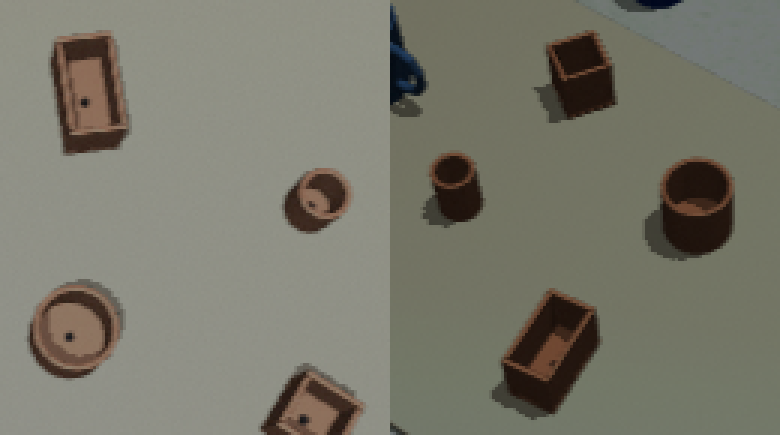

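View pics/m_top.png

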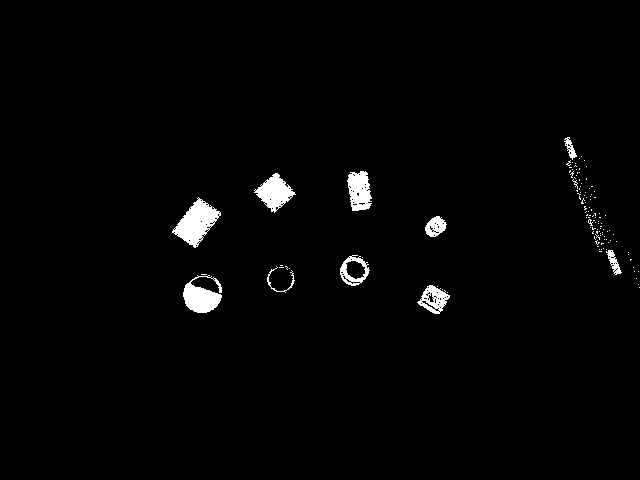

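```bash
cat > h.py <<'E'
import cv2,numpy as np
from bench import eyes
def cast(n,uv,z):
    p=eyes.camera_params(n);T=np.array(p['camera_from_world']);R=T[:3,:3];c=-R.T@T[:3,3]
    uv=np.asarray(uv,float).reshape(-1,2)
    d=np.c_[(uv[:,0]-p['cx'])/p['fx'],(uv[:,1]-p['cy'])/p['fy'],np.ones(len(uv))]@R
    return c[:2]+d[:,:2]*((z-c[2])/d[:,2])[:,None]
E
python3 - <<'E'
from h import *
pots={'L':(.074,(355,269),(317,192)),'S':(.066,(436,226),(236,187)),'Q':(.070,(434,298),(278,149)),'O':(.070,(360,190),(269,241)),
'sL':(.024,(202,294),(440,249)),'sS':(.024,(281,279),(373,224)),'sQ':(.024,(274,192),(334,288)),'sO':(.024,(196,222),(415,305))}
for ci,n in enumerate(('top','scene')):
    i=cv2.imread(f'pics/{n}0.png').astype(int)
    sat=i[...,2]-i[...,0]
    k8=cv2.resize
    for k,(z,*uv) in pots.items():
        u,v=uv[ci]; r=34
        pt=sat[v-r:v+r,u-r:u+r]
        up=cv2.resize(pt.astype(np.float32),None,fx=4,fy=4,interpolation=cv2.INTER_LINEAR)
        # terracotta colour then bright rim
        R=cv2.resize(i[v-r:v+r,u-r:u+r,2].astype(np.float32),None,fx=4,fy=4)
        th=42 if z<.03 else 0.5*(np.percentile(R[up>30],95)+np.percentile(R[up>30],10))
        m=(up>30) if z<.03 else (up>30)&(R>th)
        m=m.astype(np.uint8)
        cs,_=cv2.findContours(m,cv2.RETR_EXTERNAL,cv2.CHAIN_APPROX_NONE)
        c=max(cs,key=lambda c:cv2.boundingRect(c)[2]*cv2.boundingRect(c)[3])[:,0]
        px=(c+.5)/4-.5+[u-r,v-r]
        w=cast(n,px,z).astype(np.float32)*1000
        mr=cv2.minAreaRect(w); h=cv2.convexHull(w); 
        print(n,k,'rect',np.round(mr[0],1),np.round(mr[1],1),round(mr[2],1),'circ',np.round(cv2.minEnclosingCircle(w)[0],1),round(2*cv2.minEnclosingCircle(w)[1],1))
E
```

```text
top L rect [451.5 -86.7] [64.  64.1] 6.4 circ [450.6 -86.2] 65.9
top S rect [ 557.5 -283.6] [39.9 40.4] 87.2 circ [ 557.3 -283.2] 41.6
top Q rect [ 385.3 -270.5] [49.1 49.7] 57.0 circ [ 385.2 -269.6] 66.9
top O rect [ 645.8 -102.3] [81.6 45.8] 7.5 circ [ 645.9 -102.7] 91.2
top sL rect [400.8 267.9] [90.1 90.9] 74.5 circ [401.2 268.1] 92.0
top sS rect [434.1  85.5] [66.9 66. ] 45.5 circ [433.9  85.3] 67.9
top sQ rect [647.4 104.2] [77.2 76.8] 41.8 circ [647.3 104.3] 104.8
top sO rect [571.5 290.7] [ 73.5 108. ] 55.6 circ [571.6 290.9] 127.1
scene L rect [449.7 -88.5] [64.9 64.2] 71.2 circ [450.8 -88.3] 66.4
scene S rect [ 555.5 -287.7] [36.6 41.8] 44.1 circ [ 557.5 -286.1] 42.5
scene Q rect [ 370.5 -276.2] [36.5 67.1] 16.2 circ [ 385.2 -271.9] 67.2
scene O rect [ 645.5 -104.2] [82.  46.1] 7.8 circ [ 645.7 -104.2] 91.9
scene sL rect [407.1 266.6] [81.9 83.5] 40.7 circ [404.9 265.9] 90.1
scene sS rect [434.2  84. ] [67.2 68. ] 34.6 circ [434.1  83.9] 69.2
scene sQ rect [649.  102.6] [77.5 76.2] 41.7 circ [648.9 102.8] 104.7
scene sO rect [573.  290.2] [ 73.6 108.7] 55.8 circ [572.8 290. ] 127.2
```

```bash
cat > p.py <<'E'
import sys,numpy as np
from scipy.spatial.transform import Rotation as Ro
from bench import ctrl
s=ctrl.sense();q=s['tool_rot'];R=Ro.from_quat([q[1],q[2],q[3],q[0]]);M=R.as_matrix()
yaw=np.degrees(np.arctan2(M[1,1],M[0,1]))
print('t',round(s['time_s'],2),'tcp',np.round(s['tcp_pos'],4),'yaw(y)',round(yaw,2),'tilt',np.round(M[:,0],3),'q',np.round(s['qpos'],2),'F',np.round(s['force'],1),'w',round(s['width']*93,1))
for a in sys.argv[1:]:
    x,y,z,yw=map(float,a.split(','))
    best=None
    for k in(-1,0,1):
        t=np.radians(yw+180*k);Y=np.array([np.cos(t),np.sin(t),0]);X=np.array([0,0,-1.])
        RT=np.c_[X,Y,np.cross(X,Y)]
        rv=Ro.from_matrix(M.T@RT).as_rotvec()
        if best is None or np.linalg.norm(rv)<np.linalg.norm(best[0]): best=(rv,k)
    sh=M.T@(np.array([x,y,z])-s['tcp_pos'])
    print(a,'shift',np.round(sh,4),'turn',np.round(best[0],3))
E
python3 p.py .50,.25,.2,0 .451,-.0873,.12,0 .451,-.0873,.12,90
```

```text
t 0.15 tcp [0.2801 0.6683 0.218 ] yaw(y) 67.27 tilt [-0.    -0.001 -1.   ] q [-1.25  0.6  -0.    1.6   0.    0.94 -0.08] F [0.8 0.5 0.7] w 93.1
.50,.25,.2,0 shift [ 0.0184 -0.3008  0.3645] turn [1.174e+00 1.000e-03 1.000e-03]
.451,-.0873,.12,0 shift [ 0.0988 -0.6307  0.4496] turn [1.174e+00 1.000e-03 1.000e-03]
.451,-.0873,.12,90 shift [ 0.0988 -0.6307  0.4496] turn [-0.397 -0.     0.001]
```

Call:
apply_moves --motion '[0,0.018,-0.3,0.364,1.174,0,0,0,0.018,-0.3,0.364,1.174,0,0,0,0.018,-0.3,0.364,1.174,0,0,0,0.018,-0.3,0.364,1.174,0,0,0,0.018,-0.3,0.364,1.174,0,0,0,0.018,-0.3,0.364,1.174,0,0,0,0.018,-0.3,0.364,1.174,0,0,0,0.018,-0.3,0.364,1.174,0,0,0,0.018,-0.3,0.364,1.174,0,0,0,0.099,-0.631,0.45,1.174,0,0,0,0.099,-0.631,0.45,1.174,0,0,0,0.099,-0.631,0.45,1.174,0,0]' --newtons 20

```text
time_s: 1.35
tcp_pos: [0.4738, 0.1236, 0.1679]
tool_rot: [0.5, 0.5, 0.5, -0.5]
force: [0.3, 0.2, 0.0]
width: 0.999
```

```bash
python3 p.py .451,-.0873,.12,0 .451,-.0873,.036,0
```

```text
t 1.35 tcp [0.4738 0.1236 0.1679] yaw(y) 0.01 tilt [ 0. -0. -1.] q [-0.59  0.41  0.3   2.19 -0.22  0.57 -0.13] F [0.3 0.2 0. ] w 92.9
.451,-.0873,.12,0 shift [ 0.0479 -0.0229  0.2109] turn [ 0.  0. -0.]
.451,-.0873,.036,0 shift [ 0.1319 -0.0229  0.2109] turn [ 0.  0. -0.]
```

Call:
apply_moves --motion '[0,0.048,-0.023,0.211,0,0,0,0,0.048,-0.023,0.211,0,0,0,0,0.048,-0.023,0.211,0,0,0,0,0.048,-0.023,0.211,0,0,0,0,0.048,-0.023,0.211,0,0,0,0,0.048,-0.023,0.211,0,0,0,0,0.048,-0.023,0.211,0,0,0]'

```text
time_s: 2.05
tcp_pos: [0.4512, -0.0855, 0.1202]
tool_rot: [0.5, 0.5, 0.5, -0.5]
force: [0.3, 0.8, 1.1]
width: 0.996
```

```bash
python3 p.py .451,-.0873,.036,0; python3 -c "
from h import *
cv2.imwrite('pics/w1.png',eyes.snapshot('wrist')[:,:,::-1])"
```

```text
t 2.05 tcp [ 0.4512 -0.0855  0.1202] yaw(y) -0.05 tilt [-0.  0. -1.] q [-0.09  0.46  0.21  2.3  -0.23  0.41  0.32] F [0.3 0.8 1.1] w 92.7
.451,-.0873,.036,0 shift [ 0.0842 -0.0002  0.0019] turn [-0.001 -0.     0.   ]
```

View pics/w1.png

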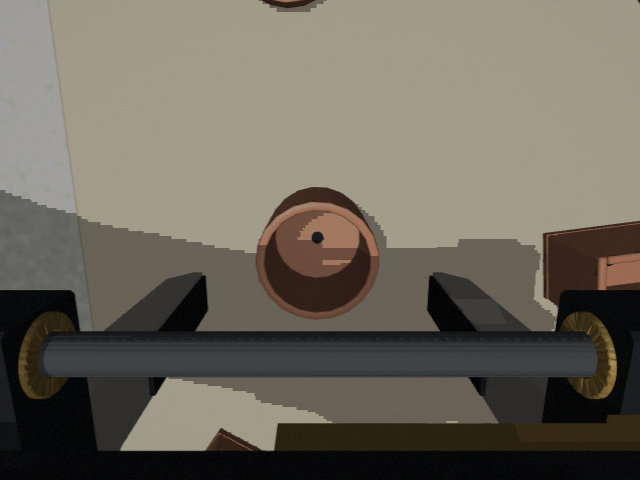

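Call:
apply_moves --motion '[0,0.04,0,0.001,0,0,0,0,0.065,0,0.001,0,0,0,0,0.084,0,0.001,0,0,0,0,0.084,0,0.001,0,0,0,255,0.084,0,0.001,0,0,0,255,0.084,0,0.001,0,0,0,255,0.084,0,0.001,0,0,0,255,0.084,0,0.001,0,0,0,255,0.084,0,0.001,0,0,0,255,0.084,0,0.001,0,0,0]' --newtons 15

```text
time_s: 3.1
tcp_pos: [0.4516, -0.0865, 0.037]
tool_rot: [0.5, 0.5, 0.5, -0.5]
force: [-0.5, 1.5, 8.0]
width: 0.701
```

```bash
python3 p.py .46,.09,.13,0 .4015,.2675,.10,30 .4015,.2675,.10,60
```

```text
t 3.1 tcp [ 0.4516 -0.0865  0.037 ] yaw(y) 0.01 tilt [ 0.001  0.    -1.   ] q [ 0.    0.62  0.09  2.34 -0.3   0.19  0.37] F [-0.5  1.5  8. ] w 65.2
.46,.09,.13,0 shift [-0.093   0.0085 -0.1765] turn [ 0.    -0.    -0.001]
.4015,.2675,.10,30 shift [-0.063  -0.05   -0.3541] turn [-0.523  0.    -0.001]
.4015,.2675,.10,60 shift [-0.063  -0.05   -0.3541] turn [-1.047e+00  1.000e-03 -1.000e-03]
```

Call:
apply_moves --motion '[255,-0.015,0,0,0,0,0,255,-0.05,0,0,0,0,0,255,-0.09,0.003,-0.03,0,0,0,255,-0.1,0.008,-0.07,-0.05,0,0,255,-0.1,0.012,-0.11,-0.1,0,0,255,-0.1,0.015,-0.15,-0.2,0,0,255,-0.1,0.01,-0.19,-0.3,0,0,255,-0.1,-0.005,-0.23,-0.4,0,0,255,-0.1,-0.02,-0.27,-0.5,0,0,255,-0.09,-0.035,-0.31,-0.523,0,0,255,-0.08,-0.05,-0.354,-0.523,0,0,255,-0.073,-0.05,-0.354,-0.523,0,0]'

```text
time_s: 4.3
tcp_pos: [0.3988, 0.2738, 0.1088]
tool_rot: [0.613, 0.352, 0.614, -0.35]
force: [0.4, -0.4, -1.6]
width: 0.695
```

```bash
python3 p.py .4015,.2675,.065,30  .4015,.2675,.041,30; python3 -c "
from h import *
cv2.imwrite('pics/w2.png',eyes.snapshot('wrist')[:,:,::-1])"
```

```text
t 4.3 tcp [0.3988 0.2738 0.1088] yaw(y) 30.49 tilt [-0.     0.003 -1.   ] q [-0.82  0.5   0.14  2.25 -0.18  0.4   0.  ] F [ 0.4 -0.4 -1.6] w 64.7
.4015,.2675,.065,30 shift [ 0.0438 -0.0009  0.0069] turn [ 0.009 -0.003 -0.001]
.4015,.2675,.041,30 shift [ 0.0678 -0.0009  0.007 ] turn [ 0.009 -0.003 -0.001]
```

View pics/w2.png

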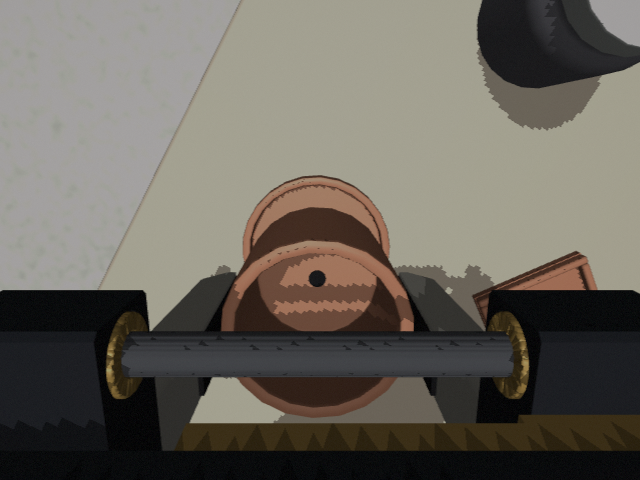

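Call:
apply_moves --motion '[255,0.02,0,0,0,0,0,255,0.04,0,0,0,0,0,255,0.045,0,0,0,0,0,255,0.045,0,0,0,0,0,255,0.045,0,0,0,0,0]'

```text
time_s: 4.85
tcp_pos: [0.4017, 0.2668, 0.0649]
tool_rot: [0.612, 0.354, 0.612, -0.354]
force: [0.4, -0.4, -0.9]
width: 0.697
```

```bash
python3 p.py .4015,.2675,.041,30; python3 -c "
from h import *
cv2.imwrite('pics/w3.png',eyes.snapshot('wrist')[:,:,::-1])"
```

```text
t 4.85 tcp [0.4017 0.2668 0.0649] yaw(y) 29.89 tilt [ 0.  0. -1.] q [-0.78  0.58  0.11  2.28 -0.2   0.29  0.03] F [ 0.4 -0.4 -0.9] w 64.8
.4015,.2675,.041,30 shift [ 0.0239  0.0002 -0.0007] turn [-0.002  0.    -0.   ]
```

View pics/w3.png

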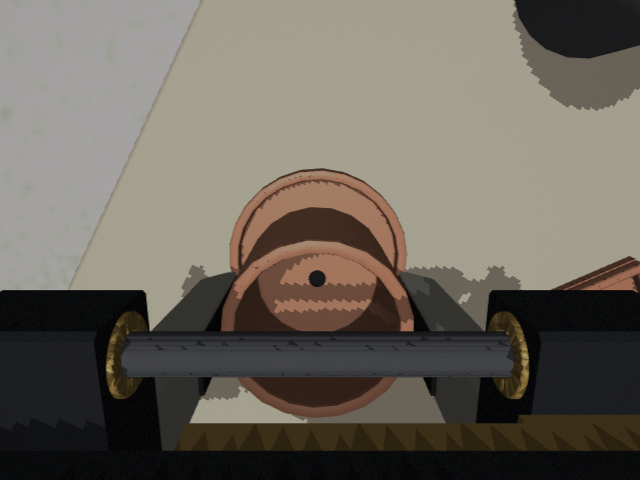

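Call:
apply_moves --motion '[255,0.008,0,-0.001,0,0,0,255,0.014,0,-0.001,0,0,0,255,0.018,0,-0.001,0,0,0,255,0.021,0,-0.001,0,0,0,255,0.023,0,-0.001,0,0,0,255,0.023,0,-0.001,0,0,0]'

```text
time_s: 5.5
tcp_pos: [0.4004, 0.2681, 0.0413]
tool_rot: [0.612, 0.354, 0.612, -0.354]
force: [-0.8, -1.1, 4.1]
width: 0.701
```

```bash
python3 p.py
```

```text
t 5.5 tcp [0.4004 0.2681 0.0413] yaw(y) 29.98 tilt [-0. -0. -1.] q [-0.77  0.62  0.08  2.29 -0.21  0.24  0.03] F [-0.8 -1.1  4.1] w 65.2
```

Call:
apply_moves --motion '[0,0,0,0,0,0,0,0,0,0,0,0,0,0,0,0,0,0,0,0,0,0,0,0,0,0,0,0,0,-0.02,0,0,0,0,0,0,-0.06,0,0,0,0,0,0,-0.1,0,0,0,0,0,0,-0.12,0,0,0,0,0,0,-0.12,0,0,0,0,0]'

```text
time_s: 6.4
tcp_pos: [0.4017, 0.2691, 0.1638]
tool_rot: [0.613, 0.355, 0.612, -0.352]
force: [-0.2, -0.0, -0.8]
width: 0.996
```

```bash
python3 p.py .52,0,.17,-20 .5574,-.2847,.12,-27; python3 -c "
from h import *
cv2.imwrite('pics/w4.png',eyes.snapshot('wrist')[:,:,::-1])"
```

```text
t 6.4 tcp [0.4017 0.2691 0.1638] yaw(y) 29.96 tilt [ 0.004  0.003 -1.   ] q [-0.85  0.4   0.2   2.21 -0.15  0.54 -0.02] F [-0.2 -0.  -0.8] w 92.7
.52,0,.17,-20 shift [-0.0067 -0.0319  0.2922] turn [ 0.872 -0.003 -0.004]
.5574,-.2847,.12,-27 shift [ 0.0425 -0.1419  0.5576] turn [ 0.994 -0.003 -0.004]
```

View pics/w4.png

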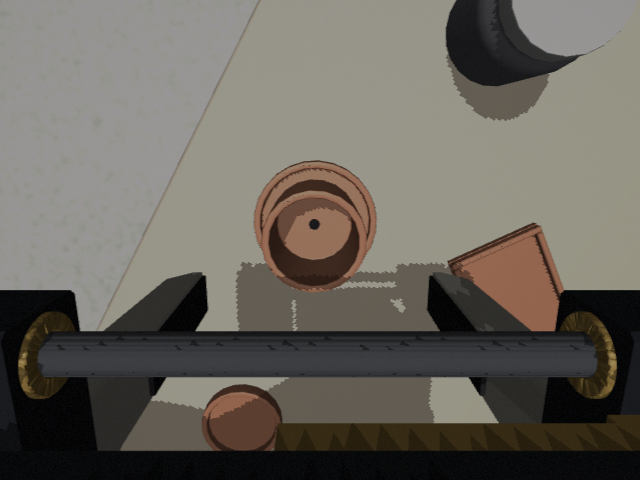

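Call:
apply_moves --motion '[0,0,-0.005,0.05,0.15,0,0,0,0,-0.01,0.098,0.3,0,0,0,0,-0.016,0.146,0.45,0,0,0,0,-0.021,0.194,0.6,0,0,0,0,-0.026,0.242,0.75,0,0,0,0,-0.032,0.29,0.87,0,0,0,0,-0.05,0.336,0.994,0,0,0,0,-0.068,0.38,0.994,0,0,0,0,-0.086,0.425,0.994,0,0,0,0.01,-0.105,0.469,0.994,0,0,0,0.02,-0.124,0.514,0.994,0,0,0,0.04,-0.142,0.557,0.994,0,0]'

```text
time_s: 7.65
tcp_pos: [0.5556, -0.287, 0.12]
tool_rot: [-0.369, -0.603, -0.369, 0.603]
force: [1.0, 0.5, -0.3]
width: 1.001
```

Call:
apply_moves --motion '[0,0.005,0,0,0,0,0,0,0.005,0,0,0,0,0,0,0.005,0,0,0,0,0]'

```text
time_s: 7.95
tcp_pos: [0.5553, -0.283, 0.1154]
tool_rot: [-0.369, -0.602, -0.371, 0.603]
force: [-0.3, 1.2, -0.3]
width: 1.004
```

```bash
python3 p.py .5574,-.2847,.034,-27; python3 -c "
from h import *
cv2.imwrite('pics/w5.png',eyes.snapshot('wrist')[:,:,::-1])
cv2.imwrite('pics/t5.png',eyes.snapshot('top')[:,:,::-1])"
```

```text
t 7.95 tcp [ 0.5553 -0.283   0.1154] yaw(y) -26.93 tilt [-0.002  0.001 -1.   ] q [ 0.13  0.63  0.38  1.94 -0.38  0.64  0.29] F [-0.3  1.2 -0.3] w 93.3
.5574,-.2847,.034,-27 shift [0.0814 0.0028 0.0006] turn [ 0.001 -0.     0.002]
```

View pics/w5.png

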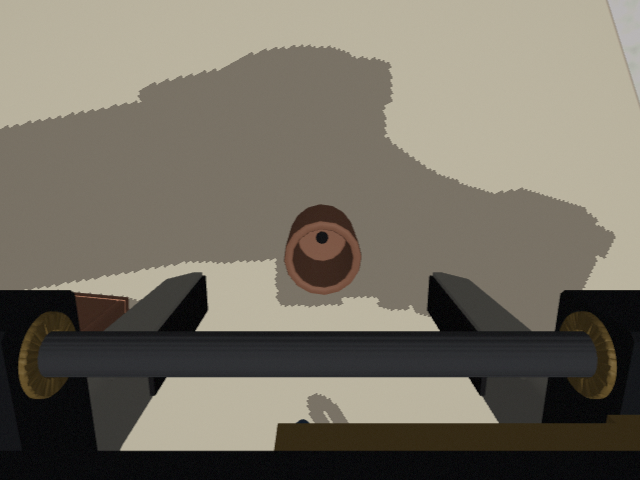

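View pics/t5.png

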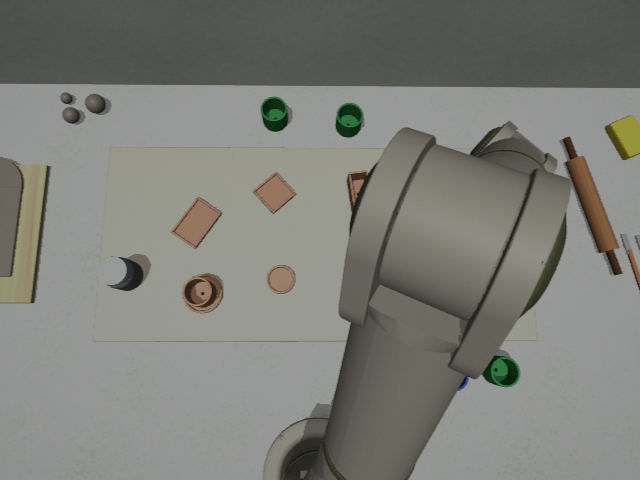

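Call:
apply_moves --motion '[0,0.03,0.003,0,0,0,0,0,0.06,0.003,0,0,0,0,0,0.081,0.003,0,0,0,0,0,0.081,0.003,0,0,0,0,255,0.081,0.003,0,0,0,0,255,0.081,0.003,0,0,0,0,255,0.081,0.003,0,0,0,0,255,0.081,0.003,0,0,0,0,255,0.081,0.003,0,0,0,0,255,0.081,0.003,0,0,0,0,255,0.081,0.003,0,0,0,0]'

```text
time_s: 9.15
tcp_pos: [0.5584, -0.2859, 0.0356]
tool_rot: [0.369, 0.603, 0.37, -0.603]
force: [-0.2, 0.4, 0.9]
width: 0.45
```

```bash
python3 p.py .434,.0847,.13,0 .434,.0847,.11,12
```

```text
t 9.15 tcp [ 0.5584 -0.2859  0.0356] yaw(y) -26.99 tilt [-0.  0. -1.] q [ 0.19  0.74  0.3   1.97 -0.44  0.49  0.34] F [-0.2  0.4  0.9] w 41.8
.434,.0847,.13,0 shift [-0.0943 -0.279  -0.2738] turn [-0.471 -0.     0.   ]
.434,.0847,.11,12 shift [-0.0743 -0.279  -0.2738] turn [-0.68 -0.    0.  ]
```

Call:
apply_moves --motion '[255,-0.015,0,0,0,0,0,255,-0.05,0,0,0,0,0,255,-0.085,-0.02,-0.02,-0.07,0,0,255,-0.095,-0.05,-0.05,-0.15,0,0,255,-0.095,-0.085,-0.083,-0.25,0,0,255,-0.095,-0.12,-0.117,-0.35,0,0,255,-0.095,-0.155,-0.151,-0.45,0,0,255,-0.095,-0.19,-0.186,-0.55,0,0,255,-0.095,-0.22,-0.216,-0.63,0,0,255,-0.09,-0.248,-0.243,-0.68,0,0,255,-0.08,-0.268,-0.263,-0.68,0,0,255,-0.07,-0.279,-0.274,-0.68,0,0]'

```text
time_s: 10.35
tcp_pos: [0.4336, 0.0872, 0.1062]
tool_rot: [0.55, 0.445, 0.55, -0.444]
force: [0.5, -1.0, -0.9]
width: 0.446
```

Call:
apply_moves --motion '[255,0.02,0,0,0,0,0,255,0.04,0,0,0,0,0,255,0.04,0,0,0,0,0,255,0.04,0,0,0,0,0]'

```text
time_s: 10.75
tcp_pos: [0.4342, 0.0845, 0.066]
tool_rot: [0.549, 0.445, 0.549, -0.445]
force: [0.2, 0.4, -1.0]
width: 0.445
```

```bash
python3 p.py .434,.0847,.0405,12; python3 -c "
from h import *
cv2.imwrite('pics/w6.png',eyes.snapshot('wrist')[:,:,::-1])"
```

```text
t 10.75 tcp [0.4342 0.0845 0.066 ] yaw(y) 11.94 tilt [-0. -0. -1.] q [-0.42  0.56  0.14  2.37 -0.33  0.24  0.23] F [ 0.2  0.4 -1. ] w 41.4
.434,.0847,.0405,12 shift [ 0.0255 -0.0002 -0.0002] turn [-0.001  0.     0.   ]
```

View pics/w6.png

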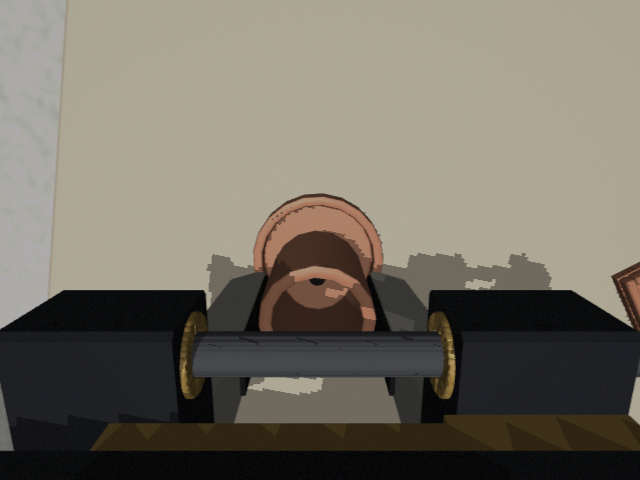

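Call:
apply_moves --motion '[255,0.01,0,0,0,0,0,255,0.016,0,0,0,0,0,255,0.02,0,0,0,0,0,255,0.023,0,0,0,0,0,255,0.025,0,0,0,0,0,255,0.026,0,0,0,0,0,255,0.026,0,0,0,0,0]'

```text
time_s: 11.5
tcp_pos: [0.434, 0.0847, 0.04]
tool_rot: [0.549, 0.445, 0.549, -0.445]
force: [-1.5, -0.3, 10.2]
width: 0.444
```

```bash
python3 p.py
```

```text
t 11.5 tcp [0.434  0.0847 0.04  ] yaw(y) 11.97 tilt [ 0.  0. -1.] q [-0.39  0.61  0.1   2.38 -0.35  0.16  0.24] F [-1.5 -0.3 10.2] w 41.3
```

Contact at 10 N; release and rise.

Call:
apply_moves --motion '[0,-0.0005,0,0,0,0,0,0,-0.0005,0,0,0,0,0,0,-0.0005,0,0,0,0,0,0,-0.0005,0,0,0,0,0,0,-0.0005,0,0,0,0,0,0,-0.02,0,0,0,0,0,0,-0.06,0,0,0,0,0,0,-0.1,0,0,0,0,0,0,-0.12,0,0,0,0,0,0,-0.12,0,0,0,0,0]'

```text
time_s: 12.5
tcp_pos: [0.4353, 0.0853, 0.1619]
tool_rot: [0.55, 0.447, 0.549, -0.444]
force: [-0.2, -0.2, -0.7]
width: 0.998
```

```bash
python3 p.py .46,-.09,.16,-10 .3852,-.2707,.12,-33 .3852,-.2707,.12,57 ; python3 -c "
from h import *
cv2.imwrite('pics/w7.png',eyes.snapshot('wrist')[:,:,::-1])"
```

```text
t 12.5 tcp [0.4353 0.0853 0.1619] yaw(y) 11.99 tilt [ 0.005  0.002 -1.   ] q [-0.56  0.37  0.31  2.3  -0.24  0.5   0.16] F [-0.2 -0.2 -0.7] w 92.8
.46,-.09,.16,-10 shift [ 0.0017 -0.0123  0.1766] turn [ 0.384 -0.002 -0.005]
.3852,-.2707,.12,-33 shift [ 0.041  -0.1232  0.3378] turn [ 0.785 -0.003 -0.004]
.3852,-.2707,.12,57 shift [ 0.041  -0.1232  0.3378] turn [-0.786  0.001 -0.005]
```

View pics/w7.png

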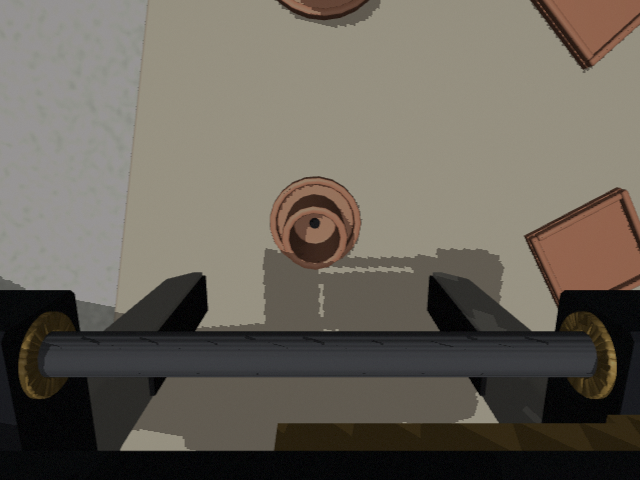

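Call:
apply_moves --motion '[0,0,-0.003,0.045,0.1,0,0,0,0,-0.006,0.09,0.2,0,0,0,0,-0.009,0.133,0.3,0,0,0,0,-0.012,0.176,0.4,0,0,0,0,-0.04,0.217,0.5,0,0,0,0,-0.068,0.257,0.6,0,0,0,0.01,-0.095,0.297,0.7,0,0,0,0.03,-0.115,0.326,0.785,0,0,0,0.041,-0.123,0.338,0.785,0,0,0,0.041,-0.123,0.338,0.785,0,0,0,0.041,-0.123,0.338,0.785,0,0,0,0.041,-0.123,0.338,0.785,0,0]'

```text
time_s: 13.75
tcp_pos: [0.3842, -0.2704, 0.1183]
tool_rot: [-0.338, -0.621, -0.338, 0.621]
force: [0.7, 0.4, 0.1]
width: 1.002
```

```bash
python3 p.py .3852,-.2707,.036,-33; python3 -c "
from h import *
cv2.imwrite('pics/w8.png',eyes.snapshot('wrist')[:,:,::-1])"
```

```text
t 13.75 tcp [ 0.3842 -0.2704  0.1183] yaw(y) -32.91 tilt [-0.001  0.001 -1.   ] q [ 0.2   0.5   0.41  2.28 -0.46  0.44  0.41] F [0.7 0.4 0.1] w 93.2
.3852,-.2707,.036,-33 shift [ 0.0823  0.0011 -0.0002] turn [ 0.001 -0.     0.001]
```

View pics/w8.png

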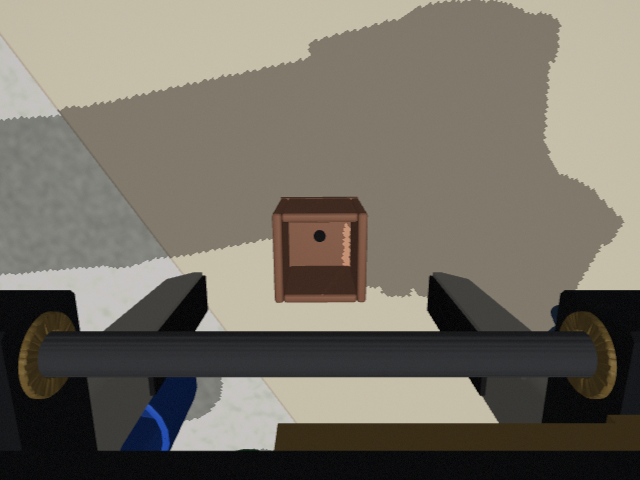

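Call:
apply_moves --motion '[0,0.03,0.001,0,0,0,0,0,0.06,0.001,0,0,0,0,0,0.082,0.001,0,0,0,0,0,0.082,0.001,0,0,0,0,255,0.082,0.001,0,0,0,0,255,0.082,0.001,0,0,0,0,255,0.082,0.001,0,0,0,0,255,0.082,0.001,0,0,0,0,255,0.082,0.001,0,0,0,0,255,0.082,0.001,0,0,0,0,255,0.082,0.001,0,0,0,0]'

```text
time_s: 14.9
tcp_pos: [0.385, -0.2719, 0.0368]
tool_rot: [0.338, 0.622, 0.337, -0.621]
force: [0.3, 0.8, 7.1]
width: 0.539
```

```bash
python3 p.py .47,-.12,.16,-37  .6481,.1034,.11,-48.2
```

```text
t 14.9 tcp [ 0.385  -0.2719  0.0368] yaw(y) -33.0 tilt [ 0. -0. -1.] q [ 0.35  0.64  0.21  2.32 -0.58  0.23  0.52] F [0.3 0.8 7.1] w 50.1
.47,-.12,.16,-37 shift [-0.1232 -0.0114 -0.1737] turn [ 0.07 -0.   -0.  ]
.6481,.1034,.11,-48.2 shift [-0.0731  0.0163 -0.4581] turn [ 0.265 -0.    -0.   ]
```

Call:
apply_moves --motion '[255,-0.015,0,0,0,0,0,255,-0.05,0,0,0,0,0,255,-0.09,0.001,-0.03,0,0,0,255,-0.105,0.003,-0.075,0.04,0,0,255,-0.105,0.005,-0.123,0.08,0,0,255,-0.105,0.006,-0.171,0.12,0,0,255,-0.105,0.008,-0.219,0.16,0,0,255,-0.105,0.01,-0.267,0.2,0,0,255,-0.105,0.012,-0.315,0.24,0,0,255,-0.105,0.014,-0.362,0.265,0,0,255,-0.095,0.015,-0.405,0.265,0,0,255,-0.085,0.016,-0.438,0.265,0,0]'

```text
time_s: 16.1
tcp_pos: [0.6378, 0.0901, 0.1208]
tool_rot: [0.253, 0.66, 0.253, -0.66]
force: [0.7, -0.0, -2.2]
width: 0.539
```

Call:
apply_moves --motion '[255,0.015,0,-0.013,0,0,0,255,0.035,0,-0.02,0,0,0,255,0.055,0,-0.02,0,0,0,255,0.055,0,-0.02,0,0,0,255,0.055,0,-0.02,0,0,0]'

```text
time_s: 16.6
tcp_pos: [0.6509, 0.098, 0.0661]
tool_rot: [-0.252, -0.66, -0.251, 0.662]
force: [-0.3, 0.1, -1.3]
width: 0.535
```

```bash
python3 p.py .6481,.1034,.0413,-48.2; python3 -c "
from h import *
cv2.imwrite('pics/w9.png',eyes.snapshot('wrist')[:,:,::-1])"
```

```text
t 16.6 tcp [0.6509 0.098  0.0661] yaw(y) -48.33 tilt [-0.002 -0.001 -1.   ] q [-0.58  0.78  0.57  1.89 -0.66  0.66 -0.46] F [-0.3  0.1 -1.3] w 49.8
.6481,.1034,.0413,-48.2 shift [ 0.0248 -0.0059 -0.0016] turn [-0.002  0.002  0.   ]
```

View pics/w9.png

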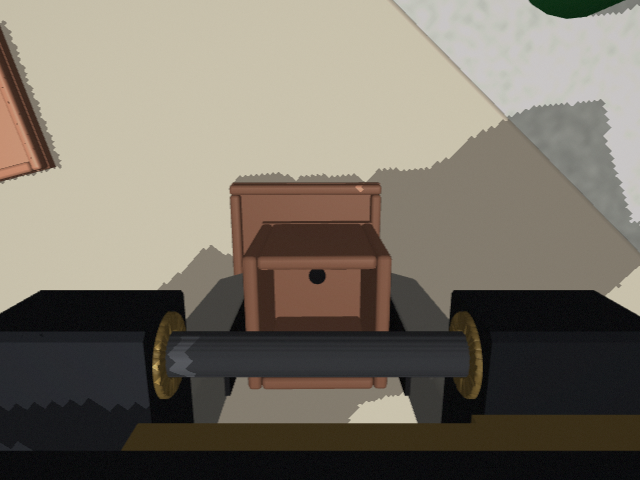

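Call:
apply_moves --motion '[255,0,-0.006,-0.0015,0,0,0,255,0,-0.006,-0.0015,0,0,0,255,0.006,-0.006,-0.0015,0,0,0,255,0.006,-0.006,-0.0015,0,0,0]'

```text
time_s: 17.05
tcp_pos: [0.6485, 0.1058, 0.0601]
tool_rot: [-0.252, -0.66, -0.253, 0.661]
force: [0.2, 0.7, -1.2]
width: 0.536
```

```bash
python3 p.py .6481,.1034,.0413,-48.2; python3 -c "
from h import *
cv2.imwrite('pics/w10.png',eyes.snapshot('wrist')[:,:,::-1])"
```

```text
t 17.05 tcp [0.6485 0.1058 0.0601] yaw(y) -48.16 tilt [-0.  0. -1.] q [-0.59  0.78  0.56  1.9  -0.67  0.65 -0.46] F [ 0.2  0.7 -1.2] w 49.9
.6481,.1034,.0413,-48.2 shift [0.0188 0.0015 0.0019] turn [0.001 0.    0.   ]
```

View pics/w10.png

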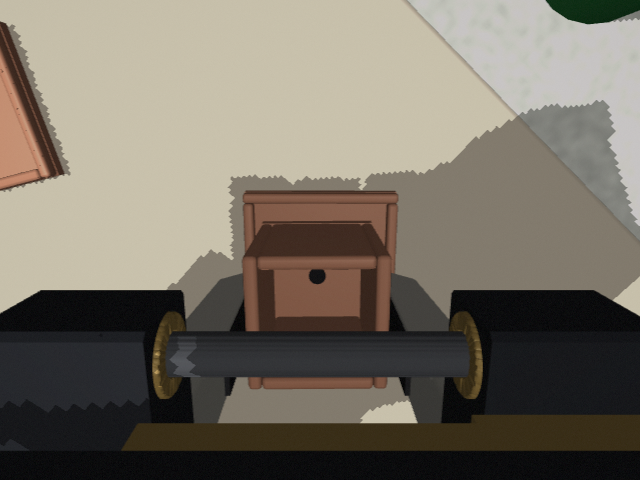

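Saucer spans columns 244–397 (centre 320), pot 318: within about 1.5 mm. Lowering with a small correction.

Call:
apply_moves --motion '[255,0.006,0.001,0.001,0,0,0,255,0.011,0.001,0.001,0,0,0,255,0.015,0.001,0.001,0,0,0,255,0.018,0.001,0.001,0,0,0,255,0.0185,0.001,0.001,0,0,0,255,0.0185,0.001,0.001,0,0,0]'

```text
time_s: 17.7
tcp_pos: [0.6487, 0.1041, 0.0419]
tool_rot: [-0.252, -0.661, -0.252, 0.661]
force: [0.2, 0.6, -1.3]
width: 0.535
```

```bash
python3 p.py .6481,.1034,.0413,-48.2
```

```text
t 17.7 tcp [0.6487 0.1041 0.0419] yaw(y) -48.19 tilt [ 0. -0. -1.] q [-0.58  0.81  0.53  1.91 -0.68  0.62 -0.44] F [ 0.2  0.6 -1.3] w 49.8
.6481,.1034,.0413,-48.2 shift [0.0006 0.0001 0.0009] turn [ 0.  0. -0.]
```

No contact yet; creeping down.

Call:
apply_moves --motion '[255,0.0008,0,0,0,0,0,255,0.0015,0,0,0,0,0,255,0.0015,0,0,0,0,0]'

```text
time_s: 18.0
tcp_pos: [0.6489, 0.1041, 0.0417]
tool_rot: [0.252, 0.661, 0.253, -0.66]
force: [-3.5, 0.7, 11.7]
width: 0.534
```

```bash
python3 p.py
```

```text
t 18.0 tcp [0.6489 0.1041 0.0417] yaw(y) -48.19 tilt [ 0.001  0.001 -1.   ] q [-0.57  0.81  0.53  1.91 -0.69  0.62 -0.44] F [-3.5  0.7 11.7] w 49.7
```

Call:
apply_moves --motion '[0,-0.001,0,0,0,0,0,0,-0.001,0,0,0,0,0,0,-0.001,0,0,0,0,0,0,-0.001,0,0,0,0,0,0,-0.001,0,0,0,0,0,0,-0.02,0,0,0,0,0,0,-0.06,0,0,0,0,0,0,-0.1,0,0,0,0,0,0,-0.1,0,0,0,0,0,0,-0.1,0,0,0,0,0]'

```text
time_s: 19.0
tcp_pos: [0.6491, 0.1044, 0.1413]
tool_rot: [0.252, 0.661, 0.252, -0.66]
force: [0.3, 0.1, -0.0]
width: 0.999
```

```bash
python3 p.py .6457,-.1033,.12,-82.4 .6457,-.1033,.12,97.6; python3 -c "
from h import *
cv2.imwrite('pics/w11.png',eyes.snapshot('wrist')[:,:,::-1])"
```

```text
t 19.0 tcp [0.6491 0.1044 0.1413] yaw(y) -48.16 tilt [ 0.002  0.001 -1.   ] q [-0.65  0.69  0.65  1.86 -0.58  0.79 -0.53] F [ 0.3  0.1 -0. ] w 93.0
.6457,-.1033,.12,-82.4 shift [0.0211 0.1525 0.1411] turn [ 0.598 -0.002 -0.   ]
.6457,-.1033,.12,97.6 shift [0.0211 0.1525 0.1411] turn [ 0.598 -0.002 -0.   ]
```

View pics/w11.png

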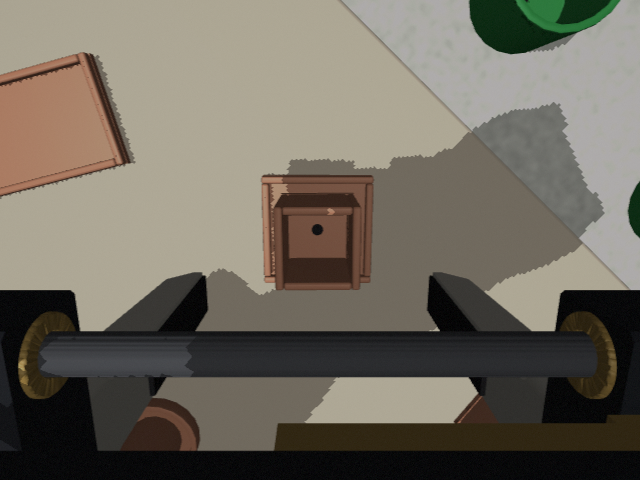

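Call:
apply_moves --motion '[0,0,0.02,0.02,-0.145,0,0,0,0,0.05,0.045,-0.29,0,0,0,0,0.08,0.075,-0.435,0,0,0,0,0.11,0.1,-0.58,0,0,0,0,0.135,0.125,-0.725,0,0,0,0,0.152,0.141,-0.87,0,0,0,0,0.152,0.141,-1.015,0,0,0,0,0.152,0.141,-1.16,0,0,0,0,0.152,0.141,-1.305,0,0,0,0,0.152,0.141,-1.45,0,0,0,0,0.152,0.141,-1.595,0,0,0,0,0.152,0.141,-1.74,0,0]'

```text
time_s: 20.25
tcp_pos: [0.6441, -0.1028, 0.1388]
tool_rot: [0.667, 0.231, 0.669, -0.231]
force: [-0.5, -0.8, 0.6]
width: 0.998
```

```bash
python3 p.py .6457,-.1033,.12,97.6
```

```text
t 20.25 tcp [ 0.6441 -0.1028  0.1388] yaw(y) 51.86 tilt [-0.003  0.001 -1.   ] q [-0.    0.6   0.12  1.85 -0.1   0.7   1.08] F [-0.5 -0.8  0.6] w 92.8
.6457,-.1033,.12,97.6 shift [0.0188 0.0006 0.0016] turn [-0.798 -0.003 -0.   ]
```

Call:
apply_moves --motion '[0,0.01,0.001,0.001,-0.14,0,0,0,0.019,0.001,0.001,-0.28,0,0,0,0.019,0.001,0.001,-0.42,0,0,0,0.019,0.001,0.001,-0.56,0,0,0,0.019,0.001,0.001,-0.7,0,0,0,0.019,0.001,0.001,-0.798,0,0,0,0.019,0.001,0.001,-0.798,0,0,0,0.019,0.001,0.001,-0.798,0,0,0,0.019,0.001,0.001,-0.798,0,0]'

```text
time_s: 21.15
tcp_pos: [0.6461, -0.1029, 0.1209]
tool_rot: [0.705, -0.044, 0.706, 0.044]
force: [-0.2, -0.5, -0.1]
width: 0.998
```

```bash
python3 p.py .6457,-.1033,.036,97.6; python3 -c "
from h import *
cv2.imwrite('pics/w12.png',eyes.snapshot('wrist')[:,:,::-1])"
```

```text
t 21.15 tcp [ 0.6461 -0.1029  0.1209] yaw(y) 97.1 tilt [-0.001  0.    -1.   ] q [ 0.15  0.63 -0.11  1.84  0.11  0.68  1.66] F [-0.2 -0.5 -0.1] w 92.9
.6457,-.1033,.036,97.6 shift [ 0.0849 -0.0004 -0.0003] turn [-0.009 -0.001 -0.   ]
```

View pics/w12.png

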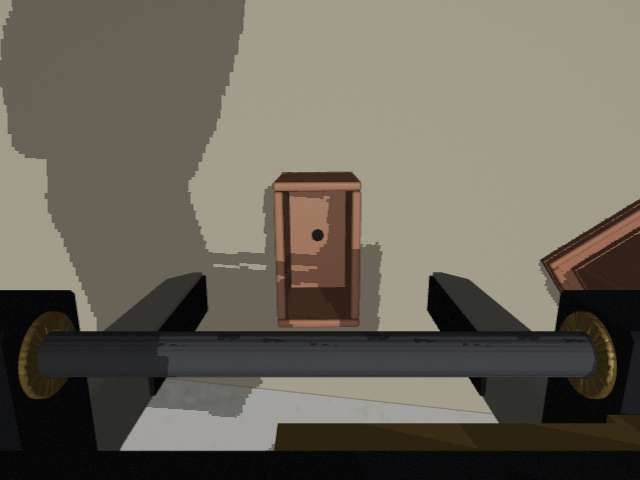

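Oblong pot centred at (318,255) between the fingers and aligned. Descend and grip.

Call:
apply_moves --motion '[0,0.03,0,0,-0.009,0,0,0,0.06,0,0,-0.009,0,0,0,0.084,0,0,-0.009,0,0,0,0.084,0,0,-0.009,0,0,255,0.084,0,0,-0.009,0,0,255,0.084,0,0,-0.009,0,0,255,0.084,0,0,-0.009,0,0,255,0.084,0,0,-0.009,0,0,255,0.084,0,0,-0.009,0,0,255,0.084,0,0,-0.009,0,0,255,0.084,0,0,-0.009,0,0]'

```text
time_s: 22.3
tcp_pos: [0.6465, -0.103, 0.0378]
tool_rot: [0.706, -0.048, 0.705, 0.048]
force: [-0.1, 0.7, 2.3]
width: 0.492
```

```bash
python3 p.py .57,.1,.14,75  .5722,.2904,.10,55.7
```

```text
t 22.3 tcp [ 0.6465 -0.103   0.0378] yaw(y) 97.75 tilt [ 0. -0. -1.] q [ 0.13  0.74 -0.1   1.89  0.13  0.52  1.65] F [-0.1  0.7  2.3] w 45.8
.57,.1,.14,75 shift [-0.1022  0.2115 -0.0484] turn [0.397 0.    0.   ]
.5722,.2904,.10,55.7 shift [-0.0622  0.3998 -0.0205] turn [ 0.734  0.    -0.   ]
```

Call:
apply_moves --motion '[255,-0.015,0,0,0,0,0,255,-0.055,0,0,0,0,0,255,-0.1,0.02,-0.005,0.04,0,0,255,-0.12,0.06,-0.014,0.12,0,0,255,-0.12,0.105,-0.024,0.21,0,0,255,-0.12,0.15,-0.034,0.3,0,0,255,-0.12,0.195,-0.045,0.39,0,0,255,-0.12,0.24,-0.041,0.48,0,0,255,-0.12,0.285,-0.037,0.57,0,0,255,-0.12,0.325,-0.03,0.66,0,0,255,-0.11,0.36,-0.024,0.734,0,0,255,-0.1,0.385,-0.021,0.734,0,0]'

```text
time_s: 23.5
tcp_pos: [0.5733, 0.2794, 0.1384]
tool_rot: [0.676, 0.209, 0.676, -0.208]
force: [0.9, 0.2, -1.6]
width: 0.494
```

```bash
python3 p.py .5722,.2904,.065,55.7
```

```text
t 23.5 tcp [0.5733 0.2794 0.1384] yaw(y) 55.71 tilt [ 0.001  0.002 -1.   ] q [-0.62  0.59  0.11  1.88 -0.1   0.67  0.53] F [ 0.9  0.2 -1.6] w 46.0
.5722,.2904,.065,55.7 shift [ 0.0734  0.0083 -0.0071] turn [ 0.    -0.    -0.002]
```

Call:
apply_moves --motion '[255,0.02,0.01,-0.009,0,0,0,255,0.045,0.01,-0.009,0,0,0,255,0.065,0.01,-0.009,0,0,0,255,0.073,0.01,-0.009,0,0,0,255,0.073,0.01,-0.009,0,0,0,255,0.073,0.01,-0.009,0,0,0]'

```text
time_s: 24.1
tcp_pos: [0.5724, 0.289, 0.0655]
tool_rot: [0.676, 0.209, 0.675, -0.208]
force: [-0.1, 0.4, -1.5]
width: 0.492
```

```bash
python3 p.py .5722,.2904,.042,55.7; python3 -c "
from h import *
cv2.imwrite('pics/w13.png',eyes.snapshot('wrist')[:,:,::-1])"
```

```text
t 24.1 tcp [0.5724 0.289  0.0655] yaw(y) 55.67 tilt [ 0.001  0.001 -1.   ] q [-0.62  0.69  0.09  1.92 -0.12  0.54  0.53] F [-0.1  0.4 -1.5] w 45.8
.5722,.2904,.042,55.7 shift [ 0.0235  0.001  -0.001 ] turn [-0.     0.    -0.001]
```

View pics/w13.png

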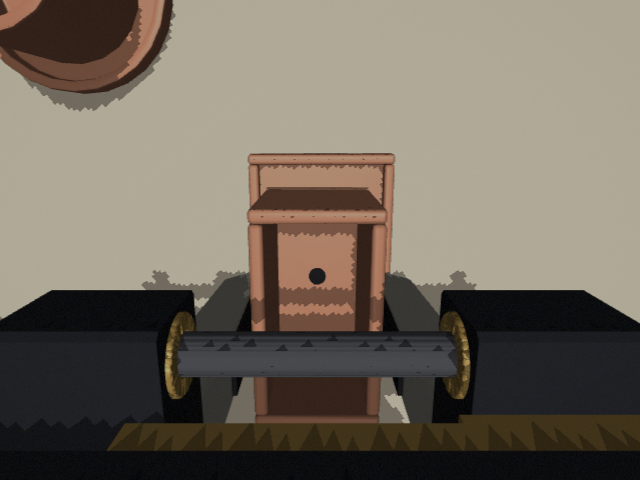

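Call:
apply_moves --motion '[255,0.006,0.0015,-0.0005,0,0,0,255,0.012,0.0015,-0.0005,0,0,0,255,0.017,0.0015,-0.0005,0,0,0,255,0.02,0.0015,-0.0005,0,0,0,255,0.022,0.0015,-0.0005,0,0,0,255,0.0225,0.0015,-0.0005,0,0,0]'

```text
time_s: 24.75
tcp_pos: [0.572, 0.2903, 0.0427]
tool_rot: [0.675, 0.208, 0.676, -0.209]
force: [-5.1, -1.2, 13.9]
width: 0.498
```

```bash
python3 p.py .5722,.2904,.042,55.7
```

```text
t 24.75 tcp [0.572  0.2903 0.0427] yaw(y) 55.69 tilt [-0.001 -0.    -1.   ] q [-0.61  0.72  0.09  1.92 -0.12  0.5   0.53] F [-5.1 -1.2 13.9] w 46.3
.5722,.2904,.042,55.7 shift [0.0007 0.0002 0.0001] turn [-0. -0.  0.]
```

Call:
apply_moves --motion '[255,-0.001,0,0,0,0,0,0,-0.001,0,0,0,0,0,0,-0.001,0,0,0,0,0,0,-0.001,0,0,0,0,0,0,-0.001,0,0,0,0,0,0,-0.02,0,0,0,0,0,0,-0.06,0,0,0,0,0,0,-0.1,0,0,0,0,0,0,-0.14,0,0,0,0,0,0,-0.16,0,0,0,0,0,0,-0.16,0,0,0,0,0]'

```text
time_s: 25.85
tcp_pos: [0.5738, 0.2912, 0.2054]
tool_rot: [0.677, 0.21, 0.674, -0.207]
force: [0.5, -0.1, 0.3]
width: 0.999
```

```bash
python3 p.py .62,-.25,.2,0; python3 -c "
from h import *
cv2.imwrite('pics/w14.png',eyes.snapshot('wrist')[:,:,::-1])"
```

```text
t 25.85 tcp [0.5738 0.2912 0.2054] yaw(y) 55.68 tilt [ 0.005  0.003 -1.   ] q [-0.65  0.51  0.13  1.82 -0.09  0.81  0.5 ] F [ 0.5 -0.1  0.3] w 92.9
.62,-.25,.2,0 shift [ 0.0041 -0.421   0.3433] turn [ 0.972 -0.    -0.006]
```

View pics/w14.png

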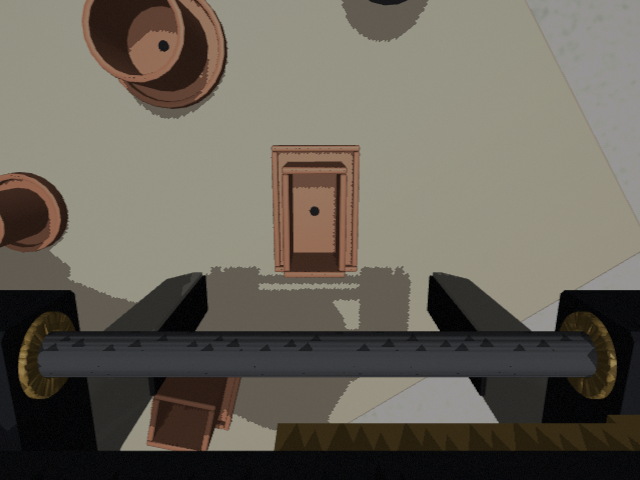

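Move the arm aside (toward y = −0.25, at height 0.2) to check with the fixed cameras.

Call:
apply_moves --motion '[0,0,-0.421,0.343,0.972,0,0,0,0,-0.421,0.343,0.972,0,0,0,0,-0.421,0.343,0.972,0,0,0,0,-0.421,0.343,0.972,0,0,0,0,-0.421,0.343,0.972,0,0,0,0,-0.421,0.343,0.972,0,0,0,0,-0.421,0.343,0.972,0,0,0,0,-0.421,0.343,0.972,0,0,0,0,-0.421,0.343,0.972,0,0,0,0,-0.421,0.343,0.972,0,0,0,0,-0.421,0.343,0.972,0,0,0,0,-0.421,0.343,0.972,0,0]'

```text
time_s: 27.1
tcp_pos: [0.6163, -0.2584, 0.2005]
tool_rot: [-0.498, -0.501, -0.497, 0.504]
force: [-1.3, 0.1, 0.4]
width: 1.001
```

Call:
apply_moves --motion '[0,0,0,0,0,0,0,0,0,0,0,0,0,0,0,0,0,0,0,0,0]'

```text
time_s: 27.4
tcp_pos: [0.6185, -0.2484, 0.2014]
tool_rot: [0.5, 0.499, 0.501, -0.499]
force: [-0.2, -0.1, 0.0]
width: 1.0
```

```bash
python3 - <<'E'
from h import *
A={n:eyes.snapshot(n)[:,:,::-1] for n in('top','scene')}
t=cv2.resize(A['top'][160:330,90:310],None,fx=3,fy=3)
s=cv2.resize(A['scene'][190:335,300:530],None,fx=3,fy=3)
for n,i in(('tf',t),('sf',s),('topf',A['top'])): cv2.imwrite(f'pics/{n}.png',i)
P={'L':(.079,(202,290)),'S':(.071,(281,277)),'Q':(.075,(274,189)),'O':(.075,(196,219)),'sL':(.024,(202,294)),'sS':(.024,(281,279)),'sQ':(.024,(274,192)),'sO':(.024,(196,222))}
i=A['top'].astype(int)
for k,(z,(u,v)) in P.items():
    if z<.03:
        r=34;up=cv2.resize((i[v-r:v+r,u-r:u+r,2]-i[v-r:v+r,u-r:u+r,0]).astype(np.float32),None,fx=4,fy=4)
        cs,_=cv2.findContours((up>30).astype(np.uint8),cv2.RETR_EXTERNAL,cv2.CHAIN_APPROX_NONE)
        c=max(cs,key=cv2.contourArea)[:,0];w=cast('top',(c+.5)/4-.5+[u-r,v-r],z).astype(np.float32)*1000
        mr=cv2.minAreaRect(w);print(k,np.round(mr[0],1),np.round(mr[1],1),round(mr[2],1))
E
python3 p.py
```

```text
sL [400.5 268.5] [91.1 91.1] 31.8
sS [433.9  85.9] [67.3 66. ] 45.3
sQ [649.  105.6] [82.2 77.4] 41.9
sO [573.1 293. ] [ 79.5 108.3] 55.6
t 27.5 tcp [ 0.6186 -0.2489  0.2019] yaw(y) 0.12 tilt [-0.     0.001 -1.   ] q [ 0.05  0.57  0.39  1.77 -0.28  0.85  0.57] F [ 0.1  0.1 -0.2] w 92.8
```

View pics/tf.png

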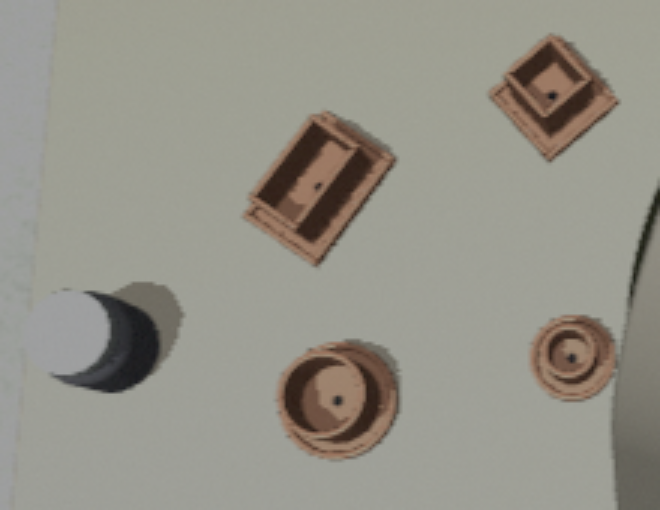

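View pics/sf.png

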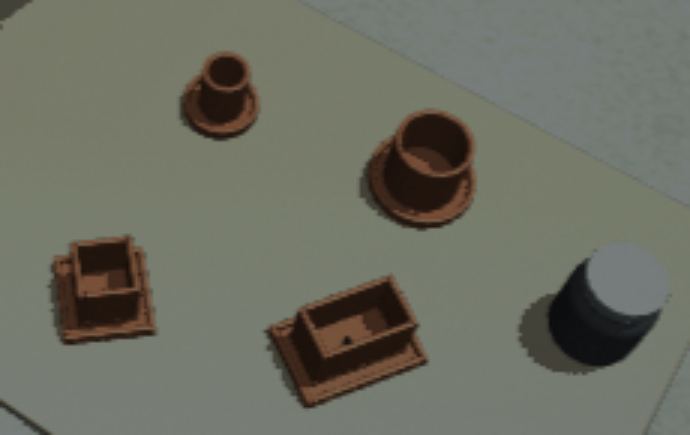

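View pics/topf.png

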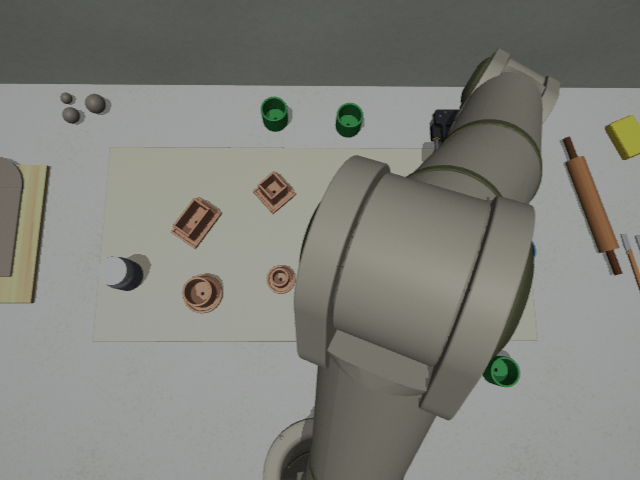

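Run:
```python
from h import *
print(np.round(cast('top',[(202.3,293.7),(280.3,279.3),(273.7,191.7),(196,222)],.022)*1000))
from bench import ctrl
print(ctrl.close_job())
```

```text
[[399. 268.]
 [433.  86.]
 [649. 105.]
 [572. 291.]]
the job is handed in; nothing more can be done
None
```

All four pots are standing upright in their matching saucers. I placed them in the order given: large round, small round, square, oblong. The job was handed in at 27.5 s of the 102 s allowed.

**Set-down:** Each pot was lowered until the wrist force showed contact (4–14 N), then released and the fingers raised straight up.

**Centring:** In the last top view, the pots' drain holes lie within about 3 mm of the saucer centres I measured at the start; the clearance is 8 mm a side. The top and scene views both show all four upright inside the rims.

**Saucers:** The round saucers measured within about 1 mm of their starting places. The outlines of the square and oblong saucers came out 5–6 mm too wide because the standing pots overlap them. Their centres therefore read 2–3 mm off, so for those two I relied on unchanged angles and matching pictures.

**Other things:** The jar is where it was. The arm hid the mug in the final top view, so I did not check it afterwards, but the fingers never came near it.

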